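Hold the sprung mirror so the bench camera sees the dot behind the plate

TASK

The bench camera has to see the red dot on the back of the tan ankle plate while the plate stays in its spring clip. Take the dark rubber sanding block out of the line of view between mirror and plate and set it down in the grey tray; then swing the sprung mirror by the blue upright peg on its lever until the camera sees the dot in the middle of the mirror, and finish still holding the peg there, for the mirror springs back when let go. Keep off the mirror glass, do not bump the plate or its holder, and leave the rest where it lies.

Things in the scene. Friction and masses are not known exactly. Their poses are not given: they have to be found in the camera images.
- rail: Slotted aluminium rail fixed to the bench, 40 mm wide, 20 high, 520 long. Origin at bench height under the mirror's pivot; y axis along the rail to the camera. Mirror carriage (56 x 50 mm, 38 mm high) at the origin; 400 mm along +y a second one carries a white camera 46 x 58 x 42 mm (top at 109 mm), looking level along the rail (its -y) at the middle of the mirror.
- lens (a point): Centre of the camera's front lens, 355 mm from the mirror's pivot along the rail, 88 mm above the bench, level with the middle of the mirror and with the red dot.
- mirror (a joint): Mirror turn about its upright pivot, rad, 0 to 1.4. At 0 it is parked on a stop, the glass facing 70 degrees in the rail's frame (20 degrees clockwise from the camera's direction, seen from above); it grows anticlockwise, toward the plate: the glass faces 70 degrees + joint. A spring drives it back to 0 (0.03 N m at 0, plus 0.1 N m per rad; 1 to 2 N at the peg).
- glass: The mirror glass: upright, 70 mm wide, 50 mm high, in a black frame 78 x 58 mm. Origin at the middle of its silvered face, on the pivot axis, 88 mm above the bench; its x axis points out of the glass, z up. It is not to be touched by the robot.
- peg: Blue upright round finger peg of the mirror lever, 13 mm diameter, from 73 to 130 mm above the bench; origin on its axis at 113 mm, a good height to grip. It stands behind the mirror, 70 mm from the pivot, opposite to the way the glass faces; a 7 mm rod at 78 mm height joins it to the frame. Turns with the mirror.
- view: Not a solid thing: the camera's line of view after the mirror, as its live picture shows it. Origin on the pivot at the middle of the glass; x axis along the centre of the reflected view (it turns twice as far as the mirror), y to its left, z up. The dot is in the middle of the mirror picture when it lies on this x axis.
- holder: Spring clip holder fixed to the bench: grey base 70 x 85 x 14 mm, steel spring clip gripping an upright tan resin ankle plate (8 mm thick, round head 74 mm across, top 125 mm above the bench). Origin at bench height under the middle of the plate; x axis points out of the plate's back, the face with the red dot.
- dot (a point): Centre of the red dot, 15 mm diameter, on the back of the ankle plate, 88 mm above the bench.
- block: Dark grey rubber sanding block standing on end between mirror and plate, 65 mm (its x) by 35 mm (its y) by 110 mm tall (its z), about 0.24 kg. Origin at the centre of its underside.
- block_mid (a point): Middle of the sanding block, 55 mm above its underside.
- tray: Grey open plastic tray fixed to the bench, 220 mm (its x) by 170 mm (its y), 32 mm high, walls 4 mm, floor 4 mm. Origin under its centre.
- finger_a: Matte black nylon finger joint prototype lying on the bench, 68 mm long, 23 mm wide, 18 mm high. Origin at its underside. A bystander.
- finger_b: A second one just like it. A bystander.
- mandrel: Knurled aluminium polishing mandrel lying along its x axis, 112 mm long, 16 mm high. A bystander.
- vial_rack: Clear polystyrene vial rack 74 x 134 x 44 mm with three capped vials, 62 mm high. A bystander.
Things that resemble listed ones, but are neither listed nor needed, are in the scene too. What is shaped like the block but purple or yellow is not meant.

How it is judged:
By the outcome, as a careful person would: the job done as asked, in the order asked, and still so for the second after the job is handed in, while the arm keeps its last pose, push and grip.
It also fails if it takes over 58 s, if anything falls off the work surface, if the arm or the gripper's body presses on something with over 40 N, if the wrist force passes 120 N, or if a joint passes its speed limit or range.

ROBOT

A 6-joint arm with a two-finger parallel gripper is mounted at the origin on the work surface. World frame = base frame: x ahead of the robot, y to its left, z up, the work surface at z = 0. Lengths are in mm, angles in degrees, forces in N, time in s.
With the tool pointing down it reaches from about 325 to 925 mm from the base axis. Payload 3.1 kg.
Tool frame: the origin (TCP) lies at the very end of the fingers, on their centre line; the grasp point (between the pads) lies grasp_offset behind it (grasp_offset is the distance from the TCP to the grasp point, in mm); z points along the fingers, x is the direction in which the jaws open and shut, and the axes are right-handed (so a half turn about z gives the same grasp; the last joint's range is limited). The gripper opens to 85 mm and grips with 20 to 120 N. Pads are 22 mm wide; open, the fingers measure 114 mm over their backs; the gripper's body (76 mm by 85 mm) begins 54 mm behind the grasp point. The pads swing forward as they close: fully open they stand 13 mm farther back than shut.
Start: joints at [-78.564, 12.427, 92.441, -0, 75.132, -6.429], TCP at [191.754, -594.87, 231.3] pointing down, gripper open.
Joint ranges: [-157.48, 157.48], [-44.54, 120.13], [17.64, 146.25], [-64.5, 244.5], [7.68, 150.69], [-147.95, 147.95]. Speed limits (degrees/s): [159.86, 159.86, 180, 180, 180, 180].

INTERFACE

Orientations are given as [roll, pitch, yaw] about the fixed x, y, z axes, in that order (R = Rz(yaw) Ry(pitch) Rx(roll)).
In Python, from station import * gives the robot as it stands. Calls block until the motion is done:
- goto(position, orientation): joint-space move of the TCP to a pose.
- move_l(position, attitude=None, speed=150): straight line of the TCP; attitude=None keeps the orientation; speed is the mean speed in mm/s.
- move_j(angles): joint-space move.
- grip(opening, squeeze=None): finger opening in mm; squeeze is the grip in N (None keeps the last); returns when the fingers have stopped.
- wait(seconds).
- solve_ik(position, orientation): joint angles nearest the present ones, or None.
- get_obs(): the state.
- get_image(name): name is "scene" or "top"; returns the picture (420x560x3 uint8, red, green, blue); there is no depth.
- get_calibration(name): a dict with "fx", "fy", "cx", "cy" (pixels), "R" (3x3) and "t" (3): a world point X has camera coordinates R X + t. Camera axes: x right, y down, z forward; pixel columns grow to the right and rows downward; lengths in mm; the calibration is good to about 2 mm. A picture is of the moment at which its call begins. get_calibration takes no time and is no camera call.
A pose or a line that the arm cannot do raises Unreachable and nothing moves.
- sign_off(): hands the job in, once; it reports no verdict.
Trained networks look in the newest picture that a camera, given by its name, has taken for a name from the list of things; names that differ only in an ending like _2 or _b are one class to them, and where a whole thing is asked for, a point or a joint stands for the part that bears it (a point fixed in the world has none). Each returns a list of dicts, best first, with "score" (0 to 1); they miss things now and then, are a little off and sometimes report something else, mostly with a low value. They report only what shows in the picture. A call takes as long as a camera call. They do not tell look-alikes from the thing itself.
- spot_in(name, camera): "extent" ([centre column, centre row, width, height] in pixels, round what is visible of it).
- regions_of(name, camera): "region" (420x560 bool, what is visible of it) and "extent" ([centre column, centre row, width, height] in pixels, round what is visible of it).
The state is a dict: "t": time; "joint_pos": joint angles; "qvel": joint speeds; "effort": joint torques, N m; "tcp_pos": TCP position; "ee_rot": TCP orientation; "wrist_force": force on the tool from outside, world axes, zero at the start; "moment": the same for the moment, N m; "grip_width": finger opening in mm.
Only numpy, scipy, OpenCV 4.12 (cv2) and the standard library are available. Lean on these libraries where they do the work, as an engineer would, in place of code of your own. Each camera call takes 0.05 s, during which the arm holds its last target.

## Working session

There is one attempt and no reset: what is moved stays moved. The work goes in short steps, each a Python script; the robot and the scene stay as the last script left them, time stands still between calls to the robot, and variables do not carry over. Pictures are saved under pics/ and viewed, and the job is handed in when it is done.

```bash
mkdir -p pics; ls
python3 - <<'E'
from station import *
import cv2
for n in ("scene","top"):
    im=get_image(n); cv2.imwrite(f"pics/{n}0.png",im[:,:,::-1])
    c=get_calibration(n); print(n,c)
    for k in ("block","peg","glass","dot","lens","holder","tray","rail","mirror","vial_rack","finger_a","mandrel"):
        print(k,[(round(d["score"],2),[round(float(v),1) for v in d["extent"]]) for d in spot_in(k,n)][:4])
print(get_obs())
E
```

```text
pics
scene {'fx': 419.21295871763795, 'fy': 419.21295871763795, 'cx': 283.80351857775565, 'cy': 203.69235962131137, 'R': array([[ 0.80380676,  0.59481649,  0.00938295],
       [ 0.43051387, -0.57074615, -0.69921859],
       [-0.41055147,  0.56607612, -0.71484636]]), 't': array([-481.8206002 , -151.33262565, 1290.15039822])}
block [(0.9, [240.2, 218.6, 31.3, 37.8]), (0.65, [171.0, 210.5, 36.2, 43.6]), (0.57, [204.2, 239.7, 38.0, 42.7])]
peg [(0.64, [224.8, 252.0, 6.6, 16.6])]
glass []
dot [(0.7, [231.2, 200.3, 26.1, 46.2])]
lens [(0.94, [286.9, 210.4, 133.9, 148.4])]
holder [(0.96, [230.1, 199.2, 26.7, 44.2])]
tray [(0.59, [137.7, 325.6, 133.8, 121.6])]
rail [(0.8, [288.8, 210.6, 135.3, 146.2])]
mirror [(0.72, [242.4, 242.1, 45.6, 34.4])]
vial_rack [(0.87, [288.2, 125.6, 37.8, 38.7])]
finger_a [(0.86, [284.1, 372.7, 12.1, 32.0]), (0.51, [324.1, 326.4, 26.8, 26.6])]
mandrel [(0.79, [345.0, 273.1, 17.3, 34.8])]
top {'fx': 487.11974754289804, 'fy': 487.11974754289804, 'cx': 282.4841302952828, 'cy': 208.6364149194423, 'R': array([[-0.0301297 , -0.99944493, -0.01421398],
       [-0.9919442
[... 654 characters left out ...]
0.44, [332.9, 121.7, 11.0, 20.7])]
mandrel []
{'t': 1.3, 'joint_pos': array([-7.85639541e+01,  1.24293916e+01,  9.24419263e+01, -3.40613344e-04,
        7.51326730e+01, -6.42893233e+00]), 'qvel': array([0.04502257, 0.05760305, 0.02559498, 0.06954577, 0.066054  ,
       0.02410512]), 'effort': array([-3.96685218e-04, -3.96894193e+01, -3.04244685e+01, -2.55413970e-04,
        8.52168178e-04, -7.21779202e-06]), 'tcp_pos': array([ 191.74961695, -594.85603582,  231.27089519]), 'ee_rot': array([-1.79999880e+02,  4.00270652e-03, -7.21349344e+01]), 'wrist_force': array([ 0.62455482, -0.05179166, -0.57462249]), 'moment': array([-0.03392596, -0.01824433,  0.04655441]), 'grip_width': 85.40811416562074}
```

Run:
```python
import cv2
a=cv2.imread("pics/scene0.png");b=cv2.imread("pics/top0.png")
cv2.imwrite("pics/s0c.png",cv2.resize(a[120:320,120:380],None,fx=3,fy=3,interpolation=cv2.INTER_CUBIC))
cv2.imwrite("pics/t0c.png",cv2.resize(b[160:340,240:480],None,fx=3.3,fy=3.3,interpolation=cv2.INTER_CUBIC))
```

```text
(no output)
```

View pics/scene0.png

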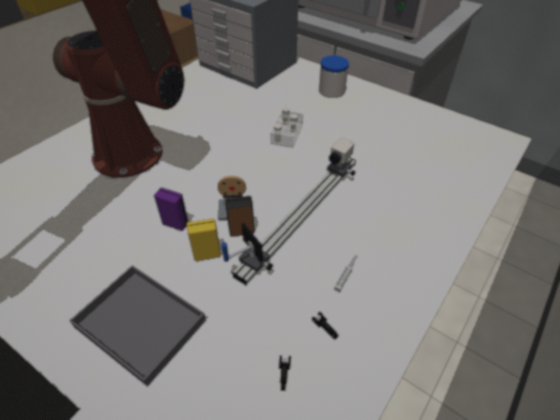

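View pics/top0.png

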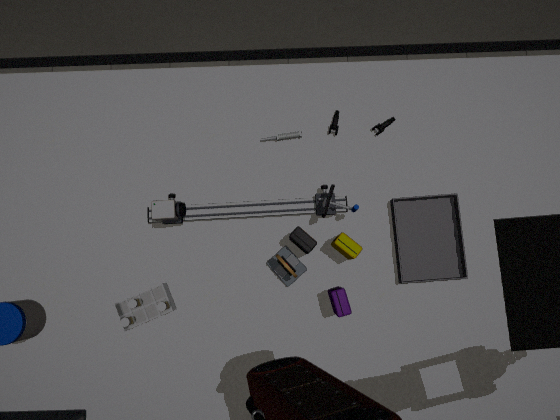

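```bash
sleep 1
```

```text
(no output)
```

View pics/s0c.png

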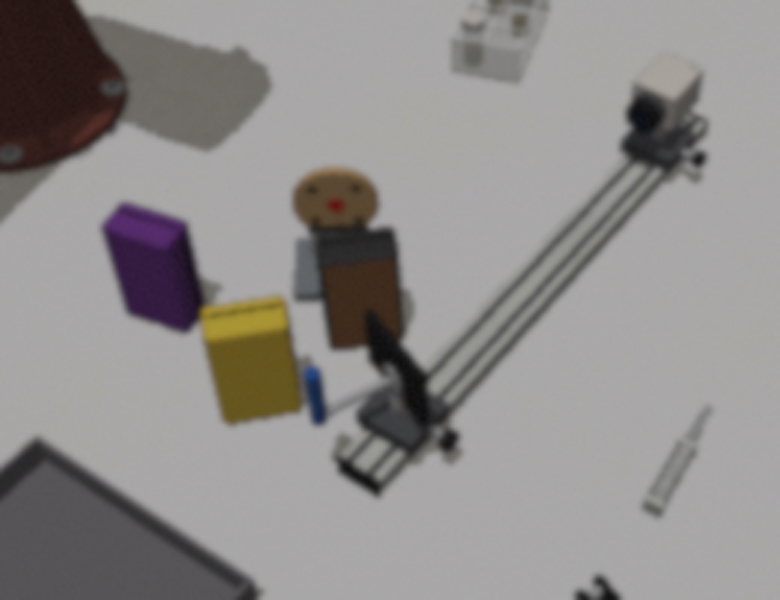

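View pics/t0c.png

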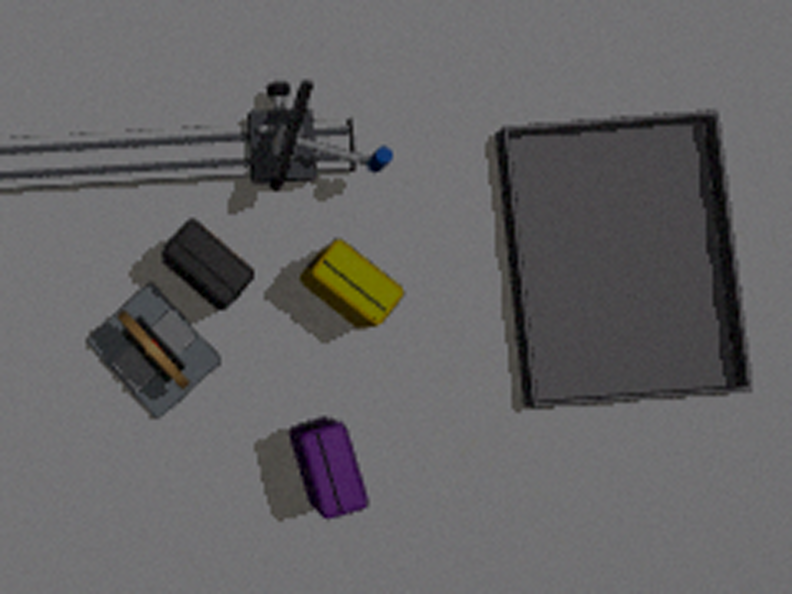

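The scene view (3x crop, px/3 plus offset) shows the dark block with brown felt at about (240,215), in front of the tan plate, whose red dot is at (232,188). The blue peg is at (225,251). In the top view the dark block is at (303,240), the plate at (288,264), the peg at (354,208), the mirror at (328,204) and the tray at (429,238). Purple and yellow decoys are also present. Next I'll measure these accurately.

```bash
cat > h.py <<'E'
from station import *
import numpy as np, cv2
def ray(n,uv):
    c=get_calibration(n); R=np.array(c["R"]);t=np.array(c["t"])
    d=R.T@np.array([(uv[0]-c["cx"])/c["fx"],(uv[1]-c["cy"])/c["fy"],1.]); return -R.T@t,d
def at(n,uv,z):
    o,d=ray(n,uv); return o+d*(z-o[2])/d[2]
def proj(n,X):
    c=get_calibration(n); p=np.array(c["R"])@np.array(X,float)+np.array(c["t"]); return np.array([c["fx"]*p[0]/p[2]+c["cx"],c["fy"]*p[1]/p[2]+c["cy"]])
def tri(u1,u2):
    o1,d1=ray("scene",u1);o2,d2=ray("top",u2)
    A=np.stack([d1,-d2],1);s=np.linalg.lstsq(A,o2-o1,rcond=None)[0]
    a,b=o1+s[0]*d1,o2+s[1]*d2; return (a+b)/2,np.linalg.norm(a-b)
def avg(n,k=4): return np.mean([get_image(n).astype(float) for _ in range(k)],0)
E
python3 - <<'E'
from h import *
np.set_printoptions(precision=1,suppress=True)
S=avg("scene");T=avg("top");np.save("S.npy",S);np.save("T.npy",T)
def cen(I,w,box):
    x0,x1,y0,y1=box; W=np.zeros(I.shape[:2]);W[y0:y1,x0:x1]=np.clip(w(I),0,None)[y0:y1,x0:x1]
    W[W<0.25*W.max()]=0
    ys,xs=np.nonzero(W); ww=W[ys,xs]; return np.array([np.sum(xs*ww),np.sum(ys*ww)])/ww.sum(),len(xs),(xs.min(),xs.max(),ys.min(),ys.max())
blue=lambda I:I[...,2]-np.maximum(I[...,0],I[...,1])-8
red=lambda I:I[...,0]-1.0*I[...,1]-60
print("pegS",cen(S,blue,(215,235,238,265)))
print("pegT",cen(T,blue,(345,365,198,218)))
print("dotS",cen(S,red,(222,242,178,198)))
d=cen(S,red,(222,242,178,198))[0];print("dot",at("scene",d,88))
for z in (73,130):print("pegtop",z,at("top",cen(T,blue,(345,365,198,218))[0],z))
print("pegmidS@101",at("scene",cen(S,blue,(215,235,238,265))[0],101.5), "T@101",at("top",cen(T,blue,(345,365,198,218))[0],101.5))
for n in("rail","block","tray","mirror","holder","dot"):
  for c in("scene","top"):
    for r in regions_of(n,c):
        m=r["region"].astype(np.uint8); rr=cv2.minAreaRect(cv2.findNonZero(m)) if m.any() else None
        print(n,c,round(r["score"],2),m.sum(),np.array(r["extent"]),rr and [np.round(v,1) for v in rr])
E
```

```text
pegS (array([224.3, 249.1]), 76, (np.int64(221), np.int64(227), np.int64(242), np.int64(260)))
pegT (array([355.7, 206.8]), 29, (np.int64(352), np.int64(358), np.int64(204), np.int64(210)))
dotS (array([231.5, 187.7]), 4, (np.int64(231), np.int64(232), np.int64(187), np.int64(188)))
dot [421.4  16.1  88. ]
pegtop 73 [ 558.  -159.8   73. ]
pegtop 130 [ 551.  -151.8  130. ]
pegmidS@101 [ 547.8 -148.7  101.5] T@101 [ 554.5 -155.8  101.5]
rail scene 0.76 4001 [288.9 213.6 138.8 149. ] [array([293.2, 210.7]), array([ 52.7, 180. ]), np.float64(46.5)]
rail top 0.68 3919 [254.  203.4 216.   40.9] [array([252.5, 203.8]), array([ 32.1, 212.4]), np.float64(86.9)]
rail top 0.59 1792 [144.1 306.8  65.4  49.7] [array([144.4, 305.8]), array([31.1, 59.7]), np.float64(67.9)]
block scene 0.91 1089 [171.9 207.6  35.   45.5] [array([170.7, 208. ]), array([47.9, 28.6]), np.float64(77.5)]
block scene 0.84 1150 [203.  239.5  37.2  43. ] [array([202.9, 238.9]), array([40.9, 29.8]), np.float64(80.5)]
block scene 0.76 942 [241.  216.3  32.6  39.8] [array([239.9, 215.5]), array([38.8, 27.4]), np.float64(82.9)]
[... 603 characters left out ...]
9.5, 215.9]), array([37.9, 27.3]), np.float64(83.7)]
mirror scene 0.62 578 [241.7 242.5  44.8  32. ] [array([241., 242.]), array([36., 42.]), np.float64(90.0)]
mirror scene 0.35 698 [230.4 199.2  25.8  44.3] [array([230.5, 197.5]), array([43., 29.]), np.float64(90.0)]
holder scene 0.76 701 [231.6 199.1  27.1  47.9] [array([231. , 197.5]), array([45., 28.]), np.float64(90.0)]
holder top 0.84 902 [284.8 267.1  36.8  41.1] [array([285.8, 265.7]), array([33.2, 28.9]), np.float64(48.0)]
dot scene 0.76 748 [231.3 198.   28.8  43.8] [array([231. , 196.8]), array([43.8, 29.2]), np.float64(87.3)]
dot top 0.95 870 [287.4 263.4  40.9  39.5] [array([286.5, 265.8]), array([33.5, 27.1]), np.float64(48.8)]
```

Run:
```python
import numpy as np,cv2
T=np.load("T.npy");S=np.load("S.npy")
g=lambda I:np.clip(255*(I/255)**.6,0,255).astype(np.uint8)[:,:,::-1]
cv2.imwrite("pics/t1.png",cv2.resize(g(T)[170:290,265:375],None,fx=5,fy=5,interpolation=cv2.INTER_CUBIC))
cv2.imwrite("pics/t2.png",cv2.resize(g(T)[180:240,140:360],None,fx=3.6,fy=3.6,interpolation=cv2.INTER_CUBIC))
cv2.imwrite("pics/s1.png",cv2.resize(g(S)[165:285,190:300],None,fx=5,fy=5,interpolation=cv2.INTER_CUBIC))
```

```text
(no output)
```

View pics/t1.png

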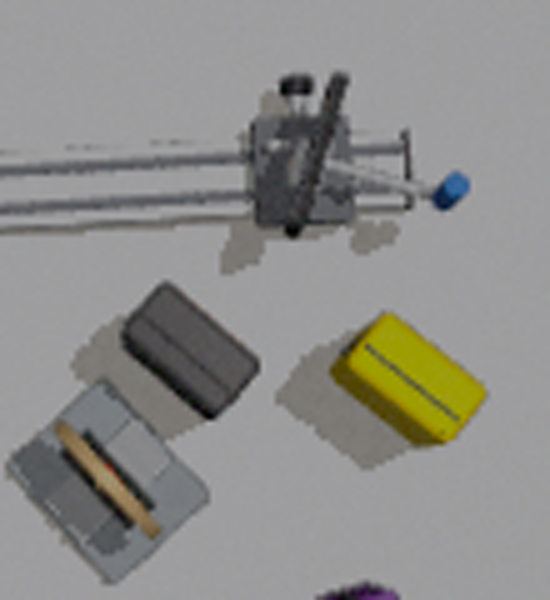

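View pics/t2.png

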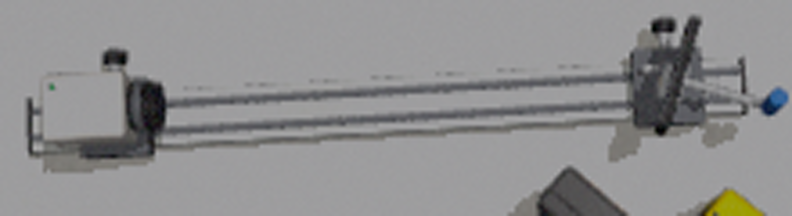

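View pics/s1.png

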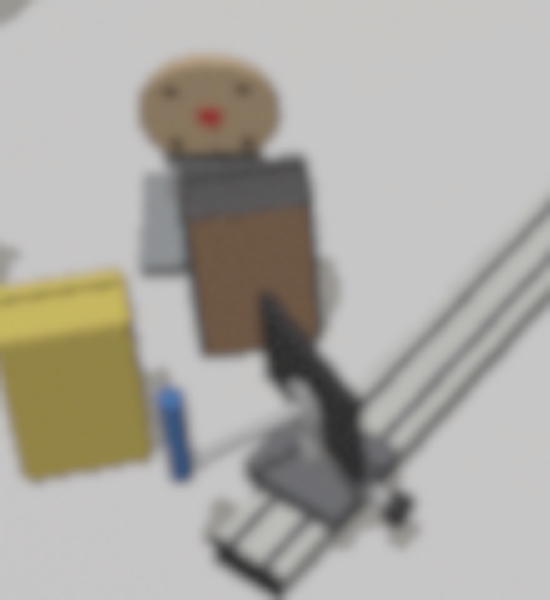

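Run:
```python
from h import *
import station; print([n for n in dir(station) if not n.startswith('_')]); print(getattr(station,'grasp_offset',None))
np.set_printoptions(precision=2,suppress=True)
T=np.load("T.npy").mean(2)
pts=[[],[]]
for c in range(192,312):
    r0=202.5+(c-310)*(-0.056)  # mid guess
    seg=T[int(r0)-9:int(r0)+10,c]; 
    base=int(r0)-9
    w=np.clip(np.median(seg)-seg-8,0,None); rows=base+np.arange(len(seg))
    mid=r0
    for k,m in enumerate((( rows<mid)&(rows>mid-7),(rows>mid)&(rows<mid+7))):
        if w[m].sum()>5: pts[k].append((c,(rows[m]*w[m]).sum()/w[m].sum()))
for p in pts:
    p=np.array(p); f=np.polyfit(p[:,0],p[:,1],1); r=p[:,1]-np.polyval(f,p[:,0]); print(len(p),f,r.std(), [np.polyval(f,c) for c in (200,300)])
    a,b=at("top",(200,np.polyval(f,200)),20),at("top",(300,np.polyval(f,300)),20); d=a-b; print(a,b,"dir y yaw",np.degrees(np.arctan2(-d[0],d[1])))
```

```text
['Unreachable', 'get_calibration', 'get_image', 'get_obs', 'goto', 'grasp_offset', 'grip', 'move_j', 'move_l', 'regions_of', 'sign_off', 'solve_ik', 'spot_in', 'wait']
18.700000000000003
120 [ -0.06 218.7 ] 0.2386845783966465 [np.float64(207.3744388357482), np.float64(201.71123065734926)]
[575.99 241.93  20.  ] [582.59 -21.7   20.  ] dir y yaw 1.4333729042468133
120 [ -0.05 224.72] 0.6889287981245676 [np.float64(214.26497932463735), np.float64(209.0359900471849)]
[557.73 242.1   20.  ] [563.19 -21.03  20.  ] dir y yaw 1.1897845271065557
```

```bash
cat > ov.py <<'E'
from h import *
def Rz(a): a=np.radians(a); return np.array([[np.cos(a),-np.sin(a),0],[np.sin(a),np.cos(a),0],[0,0,1]])
def box(cx,cy,z0,z1,lx,ly): return [np.array([cx+sx*lx/2,cy+sy*ly/2,z]) for z in (z0,z1) for sx in(-1,1) for sy in(-1,1)]
E8=[(0,1),(0,2),(1,3),(2,3),(4,5),(4,6),(5,7),(6,7),(0,4),(1,5),(2,6),(3,7)]
def overlay(n,img,segs,crop,k,fn):
    x0,x1,y0,y1=crop
    I=np.clip(255*(img/255)**.6,0,255).astype(np.uint8)[:,:,::-1][y0:y1,x0:x1]
    I=cv2.resize(I,None,fx=k,fy=k,interpolation=cv2.INTER_CUBIC)
    for a,b,col in segs:
        p,q=[((proj(n,v)-[x0,y0]+.5)*k) for v in(a,b)]
        cv2.line(I,tuple(int(v*16) for v in p),tuple(int(v*16) for v in q),col,1,cv2.LINE_AA,4)
    cv2.imwrite(fn,I)
def model(px,py,yaw,j=0,th=6):
    O=np.array([px,py,0]);R=Rz(yaw);s=[]
    def add(pts,col,M=R): 
        P=[O+M@p for p in pts]; s.extend((P[a],P[b],col) for a,b in E8)
    add(box(0,0,20,38,56,50),(0,255,0)); add(box(0,400,67,109,46,58),(0,255,0))
    add(box(0,400-260+0,20,20,40,520),(255,255,0))
    M=R@Rz(70+j); add(box(-th/2,0,59,117,th,78),(0,0,255),M)
    add(box(-70,0,73,130,13,13),(255,0,255),M)
    l=O+R@np.array([0,355,88]);s.append((l+[0,0,-8],l+[0,0,8],(0,0,255)))
    return s
E
python3 - <<'E'
from ov import *
np.set_printoptions(precision=2,suppress=True)
S,T=np.load("S.npy"),np.load("T.npy")
print(at("top",(327.9,200.2),117))
# pegs
print(tri((223.3,242.6),(356.9,205.6)),tri((225.8,260.6),(352.6,210.2)))
p=at("top",(327.9,200.2),117)
s=model(p[0],p[1],1.4)
overlay("top",T,s,(265,375,170,290),6,"pics/o_t1.png");overlay("scene",S,s,(200,310,195,295),6,"pics/o_s1.png")
E
```

```text
[570.8  -86.95 117.  ]
(array([ 553.47, -154.04,  133.17]), np.float64(0.45405437181268177)) (array([ 550.62, -152.18,   66.04]), np.float64(0.692145722423072))
```

View pics/o_t1.png

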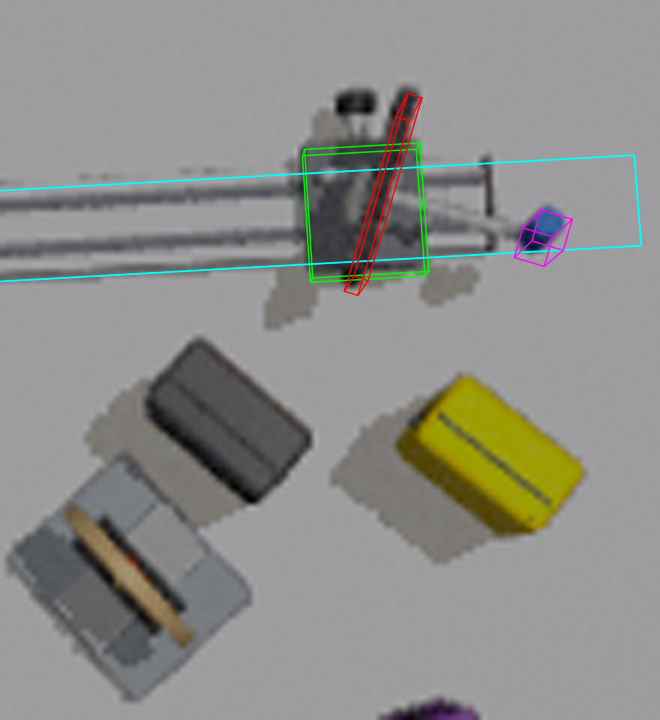

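View pics/o_s1.png

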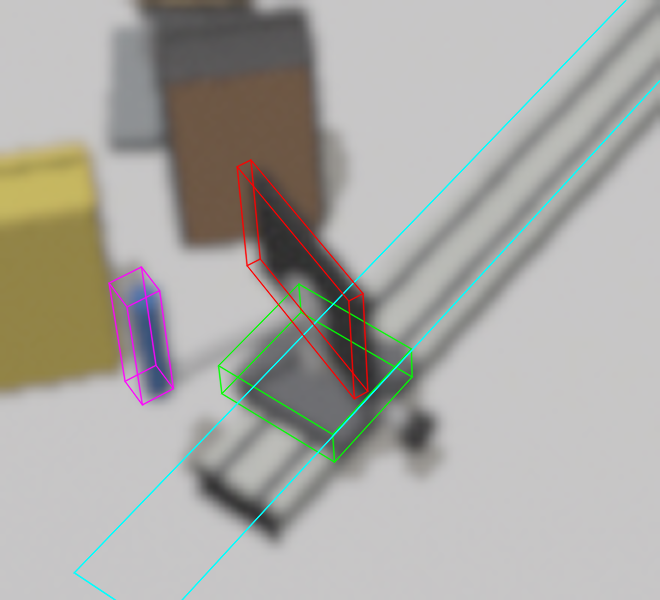

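Run:
```python
from ov import *
S,T=np.load("S.npy"),np.load("T.npy")
def grid(img,crop,k,fn):
    overlay("top",img,[],crop,k,fn); I=cv2.imread(fn)
    for i,c in enumerate(range(crop[0],crop[1])):
        if c%10==0: x=int((c-crop[0]+.5)*k); cv2.line(I,(x,0),(x,6),(0,0,255),1); cv2.putText(I,str(c),(x-10,18),0,.4,(0,0,255),1)
    for r in range(crop[2],crop[3]):
        if r%10==0: y=int((r-crop[2]+.5)*k); cv2.line(I,(0,y),(6,y),(0,0,255),1); cv2.putText(I,str(r),(8,y+4),0,.4,(0,0,255),1)
    cv2.imwrite(fn,I)
grid(S,(215,280,225,285),10,"pics/g_s.png"); grid(T,(310,365,180,222),13,"pics/g_t.png")
grid(S,(205,260,170,235),9,"pics/g_s2.png")
```

```text
(no output)
```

View pics/g_s.png

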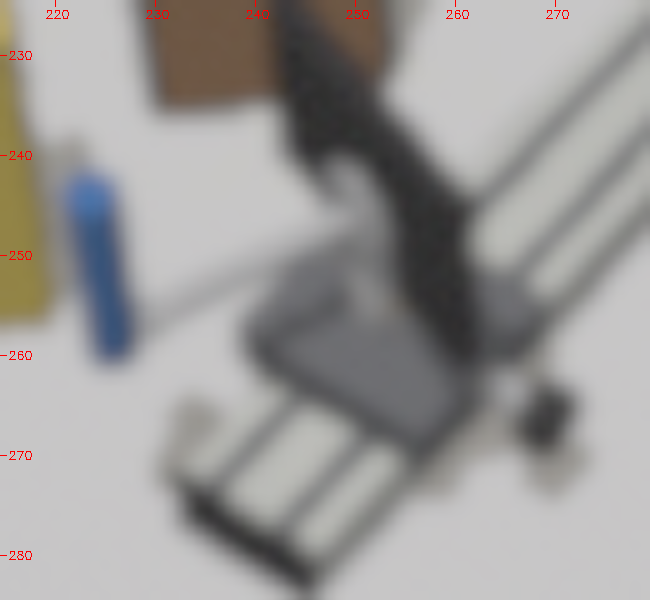

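View pics/g_t.png

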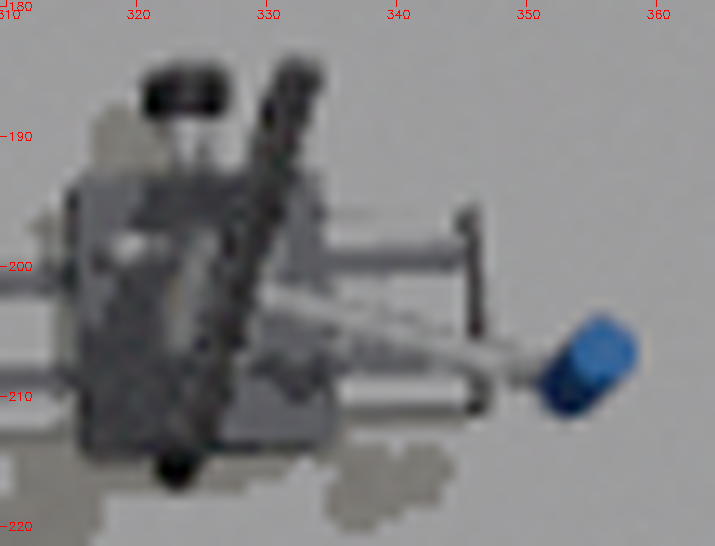

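View pics/g_s2.png

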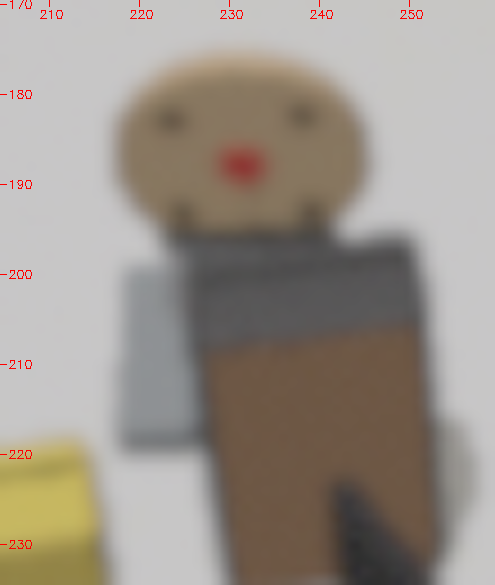

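```bash
cat > fit.py <<'E'
from ov import *
from scipy.optimize import least_squares
# (cam, local pts in rail frame, pixel, weight)
def peg(z): a=np.radians(250); return np.array([70*np.cos(a),70*np.sin(a),z])
tm=np.array([-3*np.cos(np.radians(70)),-3*np.sin(np.radians(70)),117])
obs=[("top",peg(130),(356.3,205.8)),("top",peg(75),(352.9,208.8)),
("top",np.array([0,0,38.]),(325.3,203.6)),("top",tm,(327.8,200.1)),
("scene",peg(130),(223.5,243)),("scene",peg(74),(226,259.3)),
("scene",np.array([-28.,-25,38]),(239.7,257.5)),("scene",np.array([28.,-25,38]),(257.5,269.5)),("scene",np.array([28.,25,38]),(268,255))]
def res(p,full=False):
    O=np.array([p[0],p[1],0]);R=Rz(p[2]);r=[]
    for n,l,u in obs:
        off=p[3:5] if n=="top" else p[5:7]
        r+=list(proj(n,O+R@l)+off-np.array(u))
    if full:return np.array(r).reshape(-1,2)
    return np.r_[np.array(r)/.6,np.array(p[3:])/1.0,(p[2]-1.35)/.2]
s=least_squares(res,[573,-87,1.35,0,0,0,0]); P=s.x
if __name__=="__main__":
    np.set_printoptions(precision=2,suppress=True)
    print(P);print(res(P,True))
    # dot with scene offset
    dS=np.array([231.4,187.8])
    D=at("scene",dS-P[5:7],88); print("dot",D, "raw",at("scene",dS,88))
    v=Rz(P[2]).T@(D-[P[0],P[1],88]);phi=np.degrees(np.arctan2(v[1],v[0]));print("dot in rail",v,phi,"joint",(90+phi)/2-70)
    print("lens",[P[0],P[1]]+ (Rz(P[2])@[0,355,0])[:2],"peg0",[P[0],P[1]]+(Rz(P[2])@peg(113))[:2])
E
python3 fit.py
cat > o.py <<'E'
from fit import *
S,T=np.load("S.npy"),np.load("T.npy")
def sh(n,segs):return segs
s=model(P[0],P[1],P[2])
overlay("top",T,s,(140,365,180,240),3.5,"pics/o_t2.png");overlay("scene",S,s,(205,360,130,290),3.7,"pics/o_s2.png")
E
python3 o.py
```

```text
[575.3  -86.25   1.34  -0.16   0.48   0.25   0.97]
[[-0.42  0.64]
 [ 0.01  0.45]
 [-0.29 -0.37]
 [ 0.76 -0.89]
 [ 0.35  0.98]
 [ 0.22  0.74]
 [-1.93 -0.43]
 [-0.67 -0.93]
 [ 1.93 -0.71]]
dot [418.63  17.92  88.  ] raw [421.53  15.61  88.  ]
dot in rail [-154.19  107.81    0.  ] 145.03779475741663 joint 47.51889737870832
lens [567.   268.65] peg0 [ 552.9  -152.57]
```

View pics/o_t2.png

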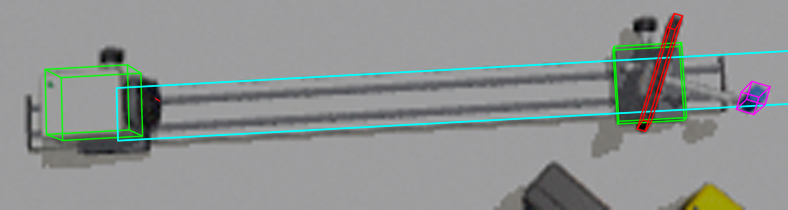

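View pics/o_s2.png

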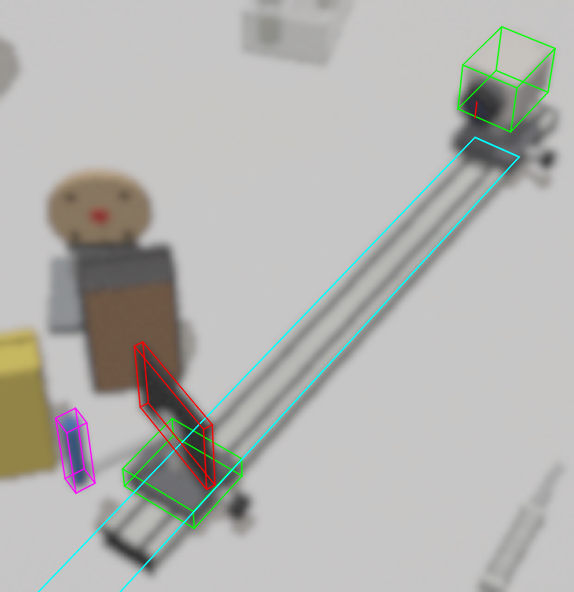

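Run:
```python
from fit import *
np.set_printoptions(precision=2,suppress=True)
for n in("top","scene"):
    print(n,ray(n,(0,0))[0])
print("dot->top",proj("top",[418.6,17.9,88]),proj("top",[421.5,15.6,88]))
O=np.array([P[0],P[1],0]);R=Rz(P[2])
for y in(40,300): print(y,proj("top",O+R@[0,y,20]),proj("scene",O+R@[0,y,20]))
T=np.load("T.npy").mean(2);S=np.load("S.npy").mean(2)
# profile across rail, sampled in rail frame, averaged over y-ranges; cross-section x from -35..35
from scipy.ndimage import map_coordinates
xs=np.arange(-34,35,2)
for n,I in(("top",T),("scene",S)):
  for y0 in (60,130,200,270):
    acc=[]
    for y in range(y0,y0+50,2):
        uv=np.array([proj(n,O+R@[x,y,20]) for x in xs]); acc.append(map_coordinates(I,[uv[:,1],uv[:,0]],order=1))
    print(n,y0,np.mean(acc,0).astype(int))
print(xs)
```

```text
top [ 408.31   11.58 1289.55]
scene [ 982.11 -530.1   820.97]
dot->top [286.75 264.69] [287.65 263.48]
40 [309.46 204.51] [264.17 248.5 ]
300 [210.75 209.94] [320.64 188.34]
top 60 [114 114 114 109  87  62  64  99 113 102  69  51  62  90 112 115 114 114
 112 101  68  51  62  91 112 112 105 108 114 114 115 115 115 114 114]
top 130 [114 114 114 109  85  62  68 103 112  99  66  51  64  94 113 114 115 115
 112  99  64  51  64  93 112 112 107 111 114 114 115 114 114 115 114]Traceback (most recent call last):
  File "<stdin>", line 16, in <module>
  File "h.py", line 9, in proj
    c=get_calibration(n); p=np.array(c["R"])@np.array(X,float)+np.array(c["t"]); return np.array([c["fx"]*p[0]/p[2]+c["cx"],c["fy"]*p[1]/p[2]+c["cy"]])
ValueError: time passes only in moves, steps and waits
```

```bash
python3 - <<'E'
s=open("h.py").read()
s=s.replace("def ray","_cal={n:get_calibration(n) for n in('scene','top')}\ndef ray",1).replace("c=get_calibration(n)","c=_cal[n]")
open("h.py","w").write(s)
E
python3 - <<'E'
from fit import *
from scipy.ndimage import map_coordinates
np.set_printoptions(precision=2,suppress=True)
O=np.array([P[0],P[1],0]);R=Rz(P[2])
T=np.load("T.npy").mean(2);S=np.load("S.npy").mean(2)
xs=np.arange(-30,31,1.)
for n,I,off in(("top",T,P[3:5]),("scene",S,P[5:7])):
  for y0 in (50,110,170,230,280):
    acc=[]
    for y in range(y0,y0+40,2):
        uv=np.array([proj(n,O+R@[x,y,20])+off for x in xs]); acc.append(map_coordinates(I,[uv[:,1],uv[:,0]],order=1))
    p=np.mean(acc,0); m=[(round(float(xs[i]),1),int(p[i])) for i in range(1,len(p)-1) if p[i]<=p[i-1] and p[i]<p[i+1]]
    print(n,y0,m)
E
```

```text
top 50 [(-22.0, 59), (-11.0, 50), (9.0, 51), (20.0, 103), (29.0, 114)]
top 110 [(-22.0, 59), (-11.0, 51), (-2.0, 114), (9.0, 51), (20.0, 107), (24.0, 114)]
top 170 [(-22.0, 59), (-11.0, 50), (9.0, 50), (19.0, 107), (29.0, 114)]
top 230 [(-22.0, 60), (-11.0, 50), (-1.0, 114), (9.0, 49), (19.0, 105)]
top 280 [(-23.0, 60), (-11.0, 49), (-2.0, 114), (9.0, 49), (19.0, 104)]
scene 50 [(-12.0, 95), (8.0, 96), (22.0, 91)]
scene 110 [(-12.0, 97), (8.0, 97), (22.0, 92)]
scene 170 [(-12.0, 99), (8.0, 100), (22.0, 93)]
scene 230 [(-13.0, 98), (7.0, 99), (22.0, 93)]
scene 280 [(-13.0, 101), (7.0, 101), (21.0, 96)]
```

Run:
```python
from fit import *
np.set_printoptions(precision=1,suppress=True)
ot=P[3:5];c=lambda x,y:np.array([x/6+264.5+0,y/6+169.5])-ot
B=[at("top",c(*q),110)[:2] for q in((200,338),(312,438),(258,503),(148,403))]
print("block corners",np.array(B),"centre",np.mean(B,0))
u=(B[1]-B[0]+B[2]-B[3])/2; w=(B[3]-B[0]+B[2]-B[1])/2
print(np.linalg.norm(u),np.degrees(np.arctan2(u[1],u[0])),np.linalg.norm(w),np.degrees(np.arctan2(w[1],w[0])))
# scene check : block top centre
print("scene proj of block top corners",[proj("scene",[*b,110])+P[5:7] for b in B])
k=lambda x,y:np.array([x/5+264.6,y/5+169.6])-ot
pl=[at("top",k(*q),120)[:2] for q in((62,430),(152,530))];print("plate",pl,np.mean(pl,0))
d=pl[1]-pl[0];nrm=np.array([-d[1],d[0]])/np.linalg.norm(d);nrm=nrm if nrm[0]>0 else -nrm;print("nrm",nrm,np.degrees(np.arctan2(nrm[1],nrm[0])),"dot est top",np.mean(pl,0)+4*nrm)
# tray corners from top view t0c (3.3x, off 240,160), rim z=32
k=lambda x,y:np.array([x/3.3+239.6,y/3.3+159.6])-ot
Tr=[at("top",k(*q),32)[:2] for q in((502,130),(715,112),(748,388),(528,405))];print("tray",np.array(Tr),np.mean(Tr,0))
ye=[at("top",c(*q),110)[:2] for q in((467,375),(583,470),(540,530),(420,440))];print("yellow",np.array(ye))
O=P[:2];
for j in(0,):
  M=Rz(P[2]+70+j);print("frame ends",[O+(M@[-3,s*39,0])[:2] for s in(-1,1)])
```

```text
block corners [[512.5 -12.5]
 [470.6 -56.2]
 [445.2 -33.5]
 [486.8   9.4]] centre [478.8 -23.2]
60.111567525932614 -133.91252885664025 33.88851177004661 138.89615609167572
scene proj of block top corners [array([251.9, 204.5]), array([226.3, 207.4]), array([224.8, 197.4]), array([249.5, 194.8])]
plate [array([441.7,  39.9]), array([393.1,  -1.5])] [417.4  19.2]
nrm [ 0.6 -0.8] -49.582061191167455 dot est top [420.   16.2]
tray [[ 581.7 -260.3]
 [ 590.6 -428.3]
 [ 374.9 -437.7]
 [ 367.  -268. ]] [ 478.5 -348.6]
yellow [[ 494.1 -119.6]
 [ 454.4 -164.4]
 [ 431.  -146. ]
 [ 468.5  -99.6]]
frame ends [array([ 611.3, -101.6]), array([537.4, -76.6])]
```

Run:
```python
from h import *
np.set_printoptions(precision=1,suppress=True)
o=[180,0,-42.5]
print(solve_ik([479,-23,240],o),solve_ik([478,-345,240],o))
goto([479,-23,200],o); grip(64,40)
s=get_obs();print(s["t"],s["tcp_pos"],s["ee_rot"],s["grip_width"])
cv2.imwrite("pics/s2.png",get_image("scene")[:,:,::-1])
cv2.imwrite("pics/t2b.png",get_image("top")[:,:,::-1])
```

```text
[-11.1  -6.2 111.   -0.   75.2  31.4] [-42.6   7.7  96.9  -0.   75.4  -0.1]
4.9333 [479.  -23.3 200. ] [180.    0.  -42.5] 63.97947757761539
```

View pics/s2.png

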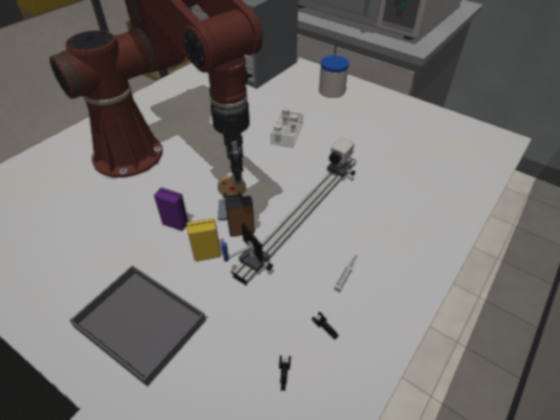

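The fingers, at about (237,165), hang centred above the block. I'll descend and grip.

Run:
```python
from h import *
np.set_printoptions(precision=1,suppress=True)
move_l([479,-23,120],speed=150)
s=get_obs();print(s["tcp_pos"],s["wrist_force"])
move_l([479,-23,68],speed=80)
s=get_obs();print(s["tcp_pos"],s["wrist_force"])
grip(20,40)
s=get_obs();print(s["t"],s["grip_width"],s["wrist_force"])
cv2.imwrite("pics/s3.png",get_image("scene")[150:300,150:350,::-1].repeat(4,0).repeat(4,1))
```

```text
[479.6 -23.1 120.5] [-0.5 -1.1 -0.4]
[479.4 -23.1  68.3] [-0.2 -0.1 -0.4]
6.8833 34.57413773944944 [0.2 0.7 3.6]
```

View pics/s3.png

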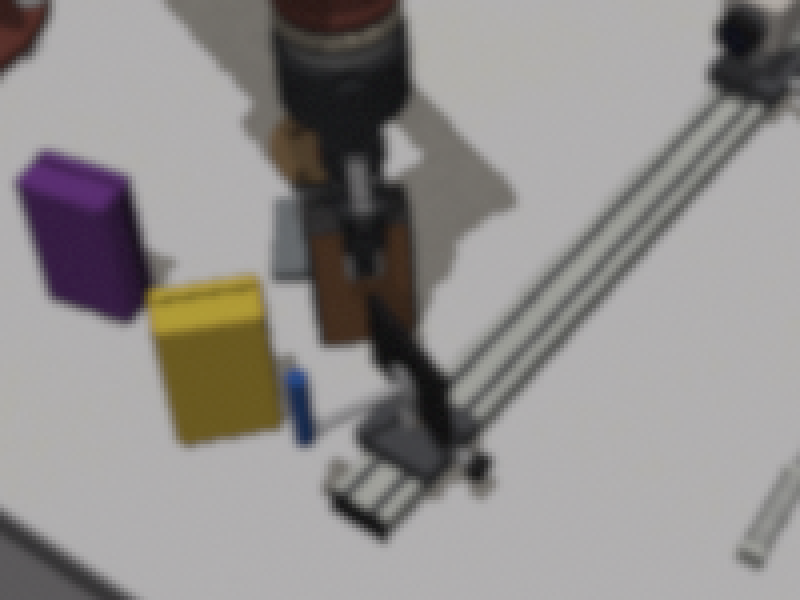

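The gripper holds the block (width 34.6 mm, as expected), and the plate is still upright behind it. Lifting and carrying to the tray.

Run:
```python
from h import *
np.set_printoptions(precision=1,suppress=True)
move_l([479,-23,240],speed=150)
s=get_obs();print(s["t"],s["tcp_pos"],s["grip_width"],s["wrist_force"])
goto([478,-345,240],[180,0,-42.5])
move_l([478,-345,120],speed=150)
move_l([478,-345,76],speed=60)
s=get_obs();print(s["t"],s["tcp_pos"],s["grip_width"],s["wrist_force"])
cv2.imwrite("pics/s4.png",get_image("scene")[230:400,40:260,::-1].repeat(3,0).repeat(3,1))
cv2.imwrite("pics/t4.png",get_image("top")[160:320,240:480,::-1].repeat(3,0).repeat(3,1))
```

```text
8.2333 [478.  -22.8 238.5] 34.92931498136281 [ 0.4 -0.2 -3.6]
11.2917 [ 478.3 -345.2   76.2] 34.27802951248125 [ 0.1  0.6 -2.9]
```

View pics/s4.png

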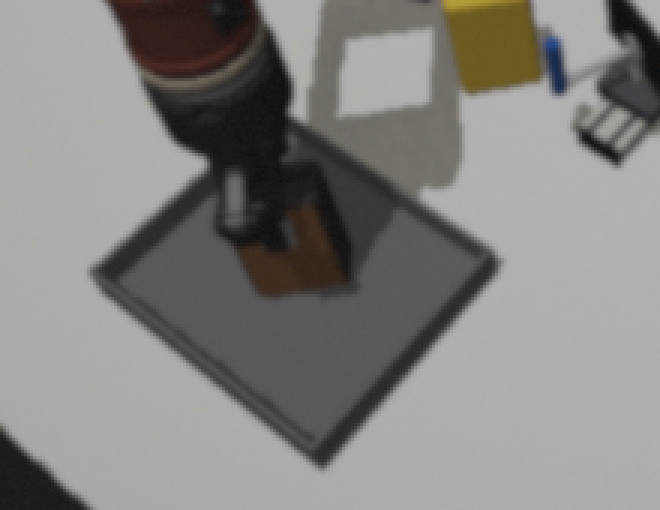

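View pics/t4.png

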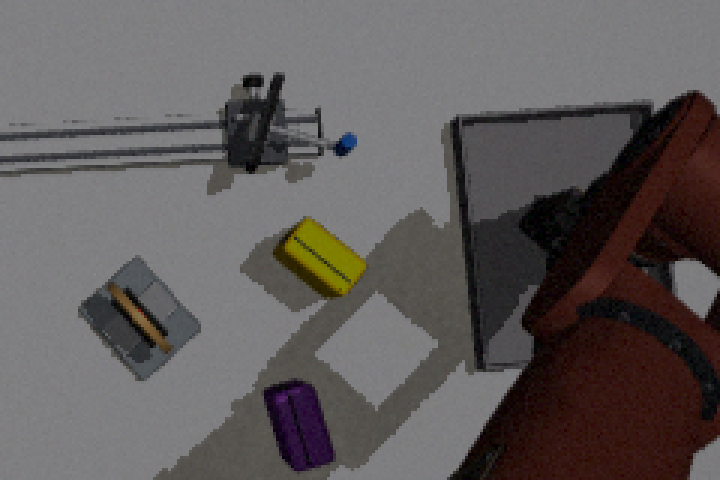

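The block hangs just above the middle of the tray floor. I'll lower it to contact and release.

Run:
```python
from h import *
np.set_printoptions(precision=1,suppress=True)
for z in (74,73,72,71,70,69):
    move_l([478,-345,z],speed=20); s=get_obs(); print(z,s["tcp_pos"][2],s["wrist_force"])
    if s["wrist_force"][2]>1.5: break
grip(64,40)
move_l([478,-345,220],speed=200)
s=get_obs();print(s["t"],s["tcp_pos"],s["grip_width"],s["wrist_force"])
goto([553,-240,240],[180,0,-110])
cv2.imwrite("pics/s5.png",get_image("scene")[:,:,::-1])
cv2.imwrite("pics/t5.png",get_image("top")[:,:,::-1])
print(get_obs()["t"])
```

```text
74 74.05014213948304 [ 0.3 -0.8 -2.2]
73 72.9111816309545 [-0.2 -0.7 -2.8]
72 72.81635825249468 [-2.9  1.1  3.4]
13.425 [ 477.2 -344.3  218.5] 63.97869147206542 [ 0.7  1.  -0.5]
14.7833
```

View pics/s5.png

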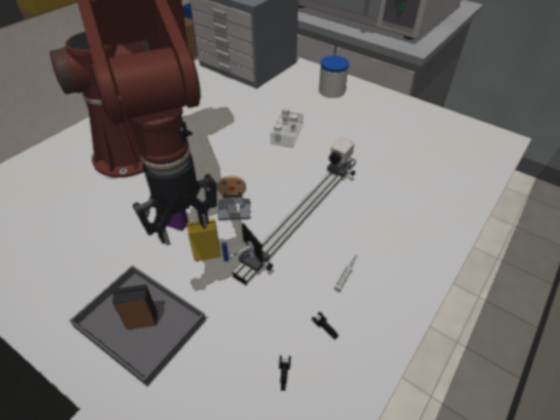

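View pics/t5.png

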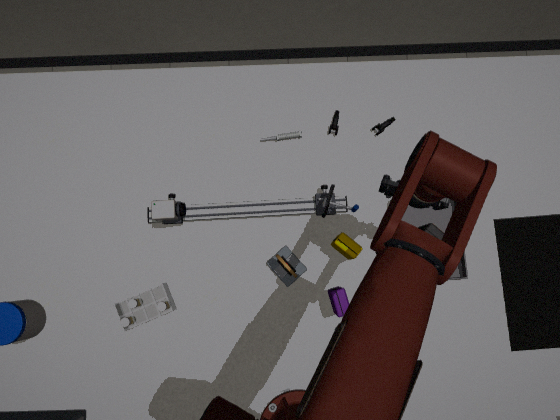

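The block stands upright inside the tray at (136,307) in the scene view. The view path is clear, and the plate and yellow and purple blocks have not moved. Now the peg.

Run:
```python
from h import *
np.set_printoptions(precision=2,suppress=True)
o=[180,0,-18.7]
print([solve_ik([552,-152.5,95],[180,0,a]) for a in(-18.7,28)])
goto([552,-152.5,190],o); grip(36,20)
move_l([552,-152.5,150],speed=120)
cv2.imwrite("pics/s6.png",get_image("scene")[200:300,180:300,::-1].repeat(6,0).repeat(6,1))
cv2.imwrite("pics/t6.png",get_image("top")[160:260,300:420,::-1].repeat(6,0).repeat(6,1))
s=get_obs();print(s["t"],s["tcp_pos"],s["ee_rot"])
```

```text
[array([-22.46,  14.98, 105.26,  -0.  ,  59.76,  -3.76]), array([-22.46,  14.98, 105.26,  -0.  ,  59.76, -50.46])]
17.0583 [ 552.75 -152.8   150.97] [179.99  -0.1  -18.7 ]
```

View pics/s6.png

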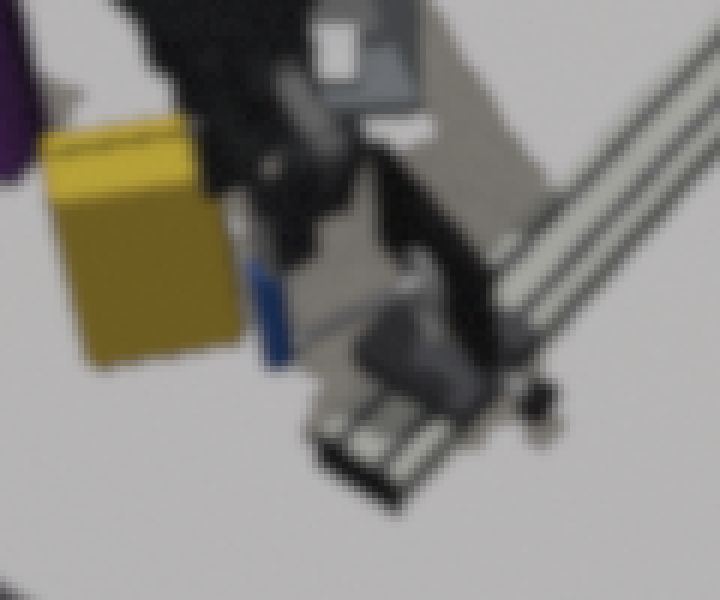

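View pics/t6.png

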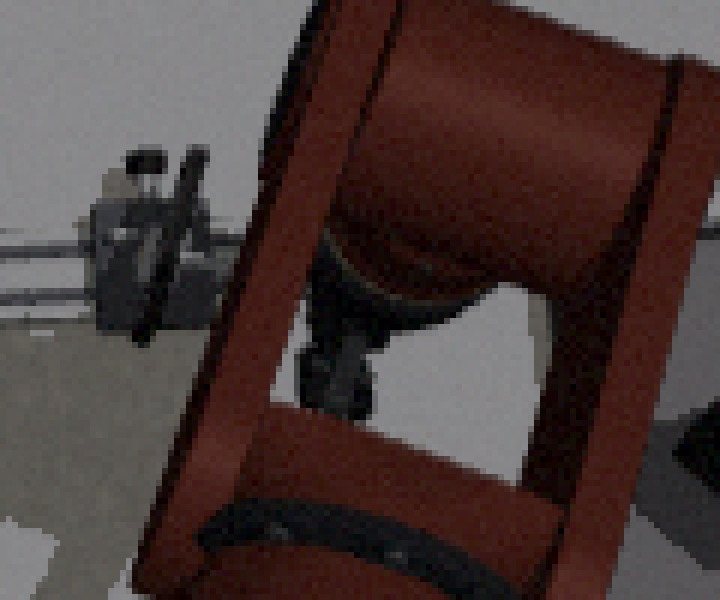

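The fingers are just above the peg (scene crop (265,230)), clear of the yellow block and the mirror. I'll descend in steps and watch the forces.

Run:
```python
from h import *
np.set_printoptions(precision=2,suppress=True)
for z in (134,126,115,104,97):
    move_l([552,-152.5,z],speed=60); s=get_obs(); print(z,s["tcp_pos"],s["wrist_force"])
    if np.linalg.norm(s["wrist_force"])>4: print("stop");break
else:
    grip(5,20)
    s=get_obs();print(s["t"],s["grip_width"],s["tcp_pos"],s["wrist_force"],s["moment"])
cv2.imwrite("pics/s7.png",get_image("scene")[200:300,180:300,::-1].repeat(6,0).repeat(6,1))
```

```text
134 [ 551.42 -152.26  133.18] [-0.55 -0.37 -0.51]
126 [ 551.51 -152.29  125.31] [-0.66 -0.4   0.34]
115 [ 551.39 -152.26  114.16] [-0.39 -0.52 -0.01]
104 [ 551.41 -152.25  103.19] [ 0.12  0.22 -0.03]
97 [ 551.54 -152.33   96.4 ] [ 0.04 -0.03  1.04]
19.0167 12.45286592750571 [ 552.2  -152.57   97.24] [ 0.04 -0.6  -0.29] [ 0.02  0.02 -0.  ]
```

View pics/s7.png

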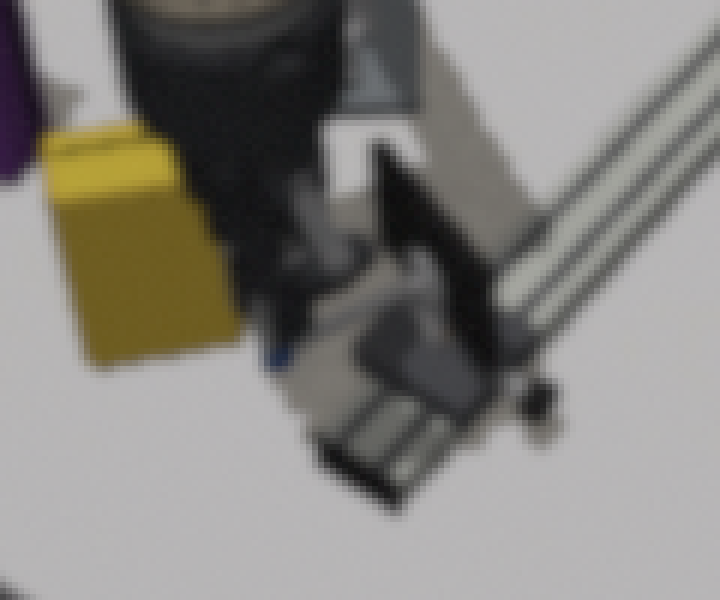

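Gripped: width 12.5 mm on the 13 mm peg, hardly any force. Next I'll feel for the parking stop, which gives the exact zero position of the peg.

Run:
```python
from h import *
np.set_printoptions(precision=2,suppress=True)
a=np.radians(-18.65);t=np.array([np.cos(a),np.sin(a),0]);p0=np.array([552,-152.5,97.])
def rd():
    F=[];X=[]
    for _ in range(6): wait(0.03); s=get_obs();F.append(s["wrist_force"]);X.append(s["tcp_pos"])
    return np.mean(F,0),np.mean(X,0)
r=np.array([-t[1],t[0],0])
for d in (2,1,0,-1,-2,-3,-4):
    move_l(p0+d*t,speed=30); F,X=rd(); print(d,X-p0,"F tan %.2f rad %.2f"%(F@t,F@r),"xt %.2f"%((X-p0)@t))
    if F@t>6: break
print(get_obs()["t"])
```

```text
2 [ 1.61 -0.55  0.13] F tan -2.30 rad -0.09 xt 1.70
1 [ 1.07 -0.38  0.14] F tan -2.17 rad 0.05 xt 1.13
0 [ 0.33 -0.14  0.14] F tan -0.41 rad -0.49 xt 0.36
-1 [ 0.08 -0.04  0.23] F tan 4.93 rad 0.63 xt 0.09
-2 [ 0.01 -0.    0.29] F tan 8.01 rad 0.98 xt 0.01
21.3167
```

The stop is felt at TCP ≈ (552.2,-152.6), within 1 mm of the camera fit, so the pivot is at ≈(574.6,-86.3). The dot bearing is 144.65° from the scene view and 145.0° from the top view (rail frame), which puts the target joint at ≈47.4°. I'll swing with the yaw fixed, so peg motion equals TCP motion.

```bash
cat > sw.py <<'E'
from h import *
np.set_printoptions(precision=2,suppress=True)
Z0=np.array([552.2,-152.57,97.]);W=1.37
def dr(a): a=np.radians(a); return np.array([np.cos(a),np.sin(a),0])
def tgt(j,e=0): return Z0+(70+e)*dr(250+W+j)-70*dr(250+W)
def rd():
    F=[];X=[]
    for _ in range(6): wait(0.03); s=get_obs();F.append(s["wrist_force"]);X.append(s["tcp_pos"])
    return np.mean(F,0),np.mean(X,0)
def rep(j):
    F,X=rd(); r=dr(250+W+j);t=dr(340+W+j); piv=Z0-70*dr(250+W); v=X-piv
    print("j",j,"meas %.2f rad %.2f"%(np.degrees(np.arctan2(v[1],v[0]))%360-250-W,np.hypot(*v[:2])),"F tan %.2f rad %.2f z %.2f"%(F@t,F@r,F[2]),"w %.1f"%get_obs()["grip_width"]); return F,X
E
python3 - <<'E'
from sw import *
move_l(tgt(1.0),speed=30); grip(5,45); rep(1)
for j in (4,7,10):
    move_l(tgt(j),speed=40); 
rep(10)
print(get_obs()["t"])
E
```

```text
j 1 meas 0.44 rad 70.03 F tan -2.06 rad 0.40 z 5.35 w 11.6
j 10 meas 8.92 rad 70.83 F tan -3.48 rad 2.79 z 5.76 w 11.4
22.95
```

```bash
python3 - <<'E'
from sw import *
XS=[]
for k in (14,18,22,26,30,34,38,42,46):
    move_l(tgt(k),speed=40)
    if k%8==6 or k==46: F,X=rep(k)
    XS.append(get_obs()["tcp_pos"])
XS=np.array(XS);print(XS)
np.save("XS.npy",XS)
cv2.imwrite("pics/s8.png",get_image("scene")[:,:,::-1]);cv2.imwrite("pics/t8.png",get_image("top")[:,:,::-1])
print(get_obs()["t"])
E
python3 - <<'E'
import cv2
a=cv2.imread("pics/s8.png")[190:290,190:320];b=cv2.imread("pics/t8.png")[160:280,260:380]
cv2.imwrite("pics/s8c.png",cv2.resize(a,None,fx=6,fy=6,interpolation=2));cv2.imwrite("pics/t8c.png",cv2.resize(b,None,fx=5,fy=5,interpolation=2))
E
```

```text
j 14 meas 12.81 rad 71.18 F tan -3.97 rad 3.74 z 5.72 w 11.7
j 22 meas 20.95 rad 70.99 F tan -3.78 rad 3.30 z 5.51 w 11.7
j 30 meas 29.17 rad 70.79 F tan -3.91 rad 3.40 z 4.54 w 11.5
j 38 meas 37.85 rad 70.50 F tan -2.95 rad 4.07 z 2.18 w 11.5
j 46 meas 44.75 rad 70.03 F tan -6.75 rad 3.09 z 4.53 w 11.6
[[ 567.32 -157.06   97.03]
 [ 572.08 -157.69   97.02]
 [ 577.42 -157.19   96.98]
 [ 582.21 -157.14   96.96]
 [ 587.53 -155.85   96.95]
 [ 592.74 -154.09   96.9 ]
 [ 597.75 -152.82   96.87]
 [ 602.58 -150.46   96.91]
 [ 605.38 -149.12   96.85]]
26.525
```

View pics/s8c.png

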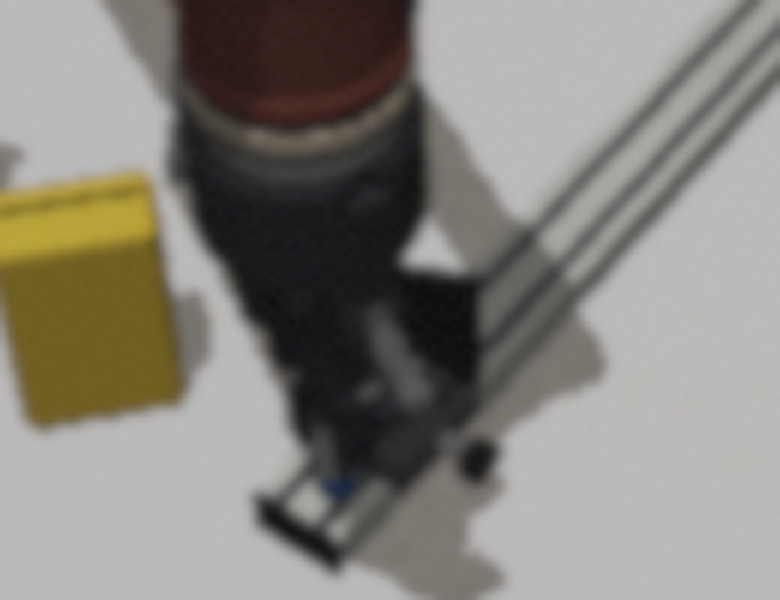

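View pics/t8c.png

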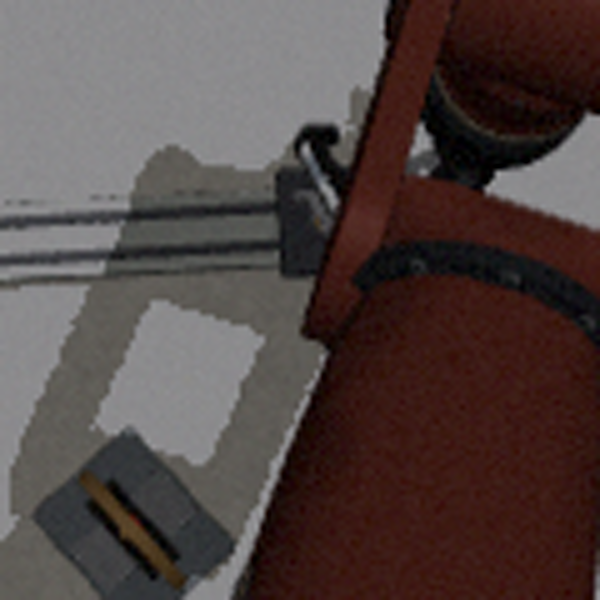

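Run:
```python
from fit import *
np.set_printoptions(precision=2,suppress=True)
XS=np.load("XS.npy")[:, :2]
X=np.vstack([XS,[552.2,-152.57]])
f=lambda c:np.hypot(*(X-c).T)-70
s=least_squares(f,[574,-86]);print(s.x,s.fun)
f2=lambda c:np.hypot(*(X-c[:2]).T)-c[2]
s=least_squares(f2,[574,-86,70]);print(s.x,s.fun)
print(np.array([574.6,-86.25]))
s_=get_obs();print(s_["moment"],s_["wrist_force"],s_["tcp_pos"])
```

```text
[573.76 -87.06] [ 0.3   0.65  0.23  0.59  0.16 -0.33 -0.   -0.35 -0.35 -1.03]
[574.98 -99.13  58.27] [ 0.16  0.36 -0.15  0.19 -0.18 -0.51  0.05  0.01  0.24 -0.18]
[574.6  -86.25]
[-0.9   0.69  0.39] [-4.99 -5.94  4.9 ] [ 605.38 -149.15   96.88]
```

Friction twist (0.39 N m) from the fixed yaw is loading the peg. I'll turn the yaw to follow the tangent, ease the grip and regrip cleanly.

Run:
```python
from sw import *
J=47.4
grip(5,20); rep(46)
for k,y in ((46,0),(46.5,15),(J,-18.63+J)):
    move_l(tgt(k),[180,0,y],speed=30); rep(k)
print("mz",get_obs()["moment"])
grip(15.5,20); rep(J)
grip(5,20); rep(J); print("mz",get_obs()["moment"],get_obs()["tcp_pos"],get_obs()["ee_rot"],get_obs()["t"])
```

```text
j 46 meas 44.72 rad 70.04 F tan -6.58 rad 3.06 z 3.98 w 11.5
j 46 meas 46.73 rad 70.38 F tan 2.02 rad 4.73 z -1.53 w 11.4
j 46.5 meas 47.06 rad 71.94 F tan 1.68 rad 8.20 z -3.53 w 11.5
j 47.4 meas 48.13 rad 71.32 F tan 1.92 rad 6.42 z -2.08 w 11.7
mz [-0.74 -0.84 -0.23]
j 47.4 meas 46.78 rad 68.58 F tan -1.29 rad -0.21 z -0.02 w 15.2
j 47.4 meas 47.02 rad 68.77 F tan -2.14 rad -2.99 z -0.65 w 12.2
mz [0.34 0.51 0.09] [ 607.3  -146.73   96.35] [-179.85    0.07   28.78] 29.65
```

Run:
```python
from fit import *
S8=avg("scene",4);T8=avg("top",2);np.save("S8.npy",S8);np.save("T8.npy",T8)
ov=P[5:7]
Pm=[574.6-2+0.5,-86.25]
import ov as _o
_pr=_o.proj
for n,I,off,crop,k,fn in(("scene",S8,P[5:7],(225,285,220,280),10,"pics/s9"),("top",T8,P[3:5],(300,350,175,230),11,"pics/t9")):
    _o.proj=lambda nn,v,off=off:_pr(nn,v)+off
    px=573.3 if n=="scene" else 574.3
    segs=[s for s in _o.model(px,-86.25,1.37,47) if s[2] in((0,0,255),(255,0,255),(0,255,0))]
    _o.overlay(n,I,segs,crop,k,fn+"o.png");_o.overlay(n,I,[],crop,k,fn+".png")
a=np.hstack([cv2.imread("pics/s9.png"),cv2.imread("pics/s9o.png")]);cv2.imwrite("pics/s9h.png",cv2.resize(a,(800,400)))
```

```text
(no output)
```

View pics/s9o.png

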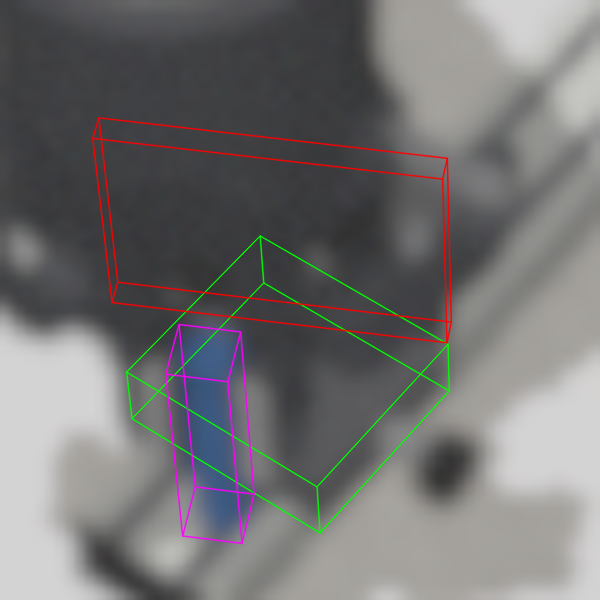

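View pics/s9.png

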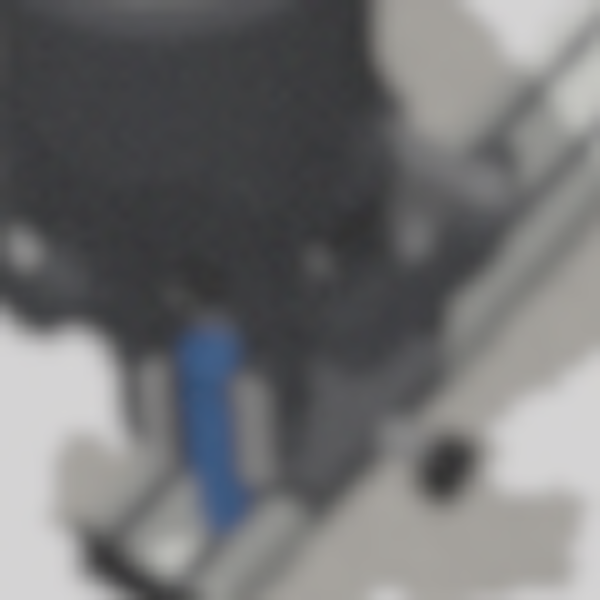

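View pics/t9o.png

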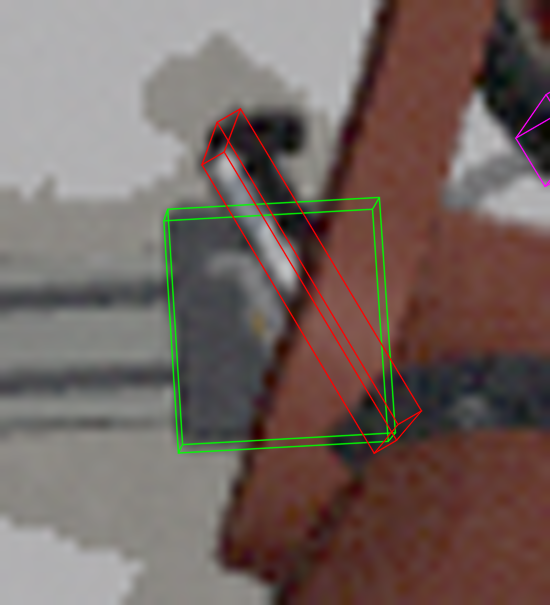

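The wrist shadow darkens the scene view, but the blue peg sits cleanly between the pads at (246,261). In the top view the frame edge and the glass strip lie parallel to the model drawn at 47°. One more check: the peg chord measured from blue centroids.

Run:
```python
from fit import *
np.set_printoptions(precision=2,suppress=True)
S,S8,T8=np.load("S.npy"),np.load("S8.npy"),np.load("T8.npy")
def axis(I,box):
    x0,x1,y0,y1=box; r=(I[...,2]+1)/(np.maximum(I[...,0],I[...,1])+1); M=np.zeros(r.shape,bool); M[y0:y1,x0:x1]=r[y0:y1,x0:x1]>1.3
    out=[]
    for y in range(y0,y1):
        xs=np.nonzero(M[y])[0]
        if len(xs)>=3: out.append((y,xs.mean(),len(xs)))
    return np.array(out)
for I,b in((S,(214,236,236,266)),(S8,(238,256,246,280))):
    a=axis(I,b);f=np.polyfit(a[:,0],a[:,1],1);mid=(a[0,0]+a[-1,0])/2;print(a[0,0],a[-1,0],"mid",np.polyval(f,mid),mid, "w",np.at(0) if 0 else at("scene",(np.polyval(f,mid),mid)-P[5:7],101.5))
```

```text
243.0 259.0 mid 224.49999999999986 251.0 w [ 549.45 -150.64  101.5 ]
253.0 272.0 mid 245.775 262.5 w [ 606.02 -146.51  101.5 ]
```

Run:
```python
from sw import *
c=47.9
for i in range(3):
    move_l(tgt(c,0.5),[180,0,28.8],speed=20); wait(.3); F,X=rep(47.4)
    v=X-(Z0-70*dr(250+W)); m=np.degrees(np.arctan2(v[1],v[0]))%360-250-W
    if abs(m-47.4)<.12: break
    c+=47.4-m
wait(.5);rep(47.4);print(get_obs()["t"])
cv2.imwrite("pics/s10.png",get_image("scene")[:,:,::-1]);cv2.imwrite("pics/t10.png",get_image("top")[:,:,::-1])
```

```text
j 47.4 meas 47.50 rad 68.79 F tan -2.48 rad -5.87 z -0.36 w 12.4
j 47.4 meas 47.50 rad 68.79 F tan -2.28 rad -5.58 z 0.16 w 12.6
31.4
```

View pics/s10.png

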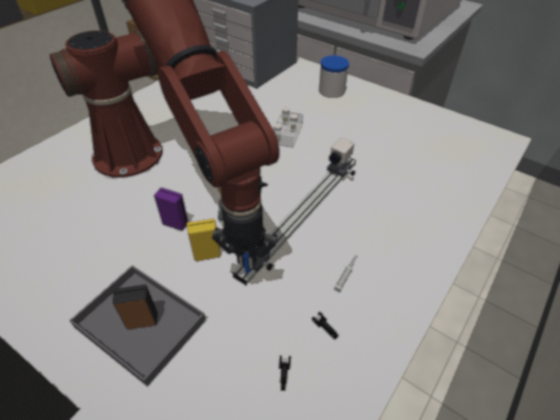

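View pics/t10.png

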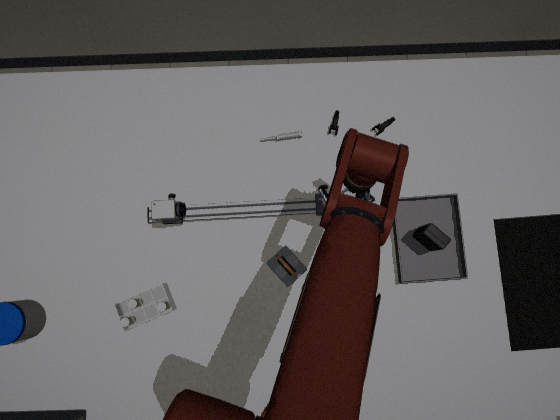

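The final pictures show the block standing in the tray (scene (136,307), top (431,237)). The plate is in its clip (top (287,264)), the other objects are where they lay, and the gripper is on the peg behind the mirror, out of the view path. Handing in.

Run:
```python
from station import *
print(sign_off()); s=get_obs(); print(s["t"],s["tcp_pos"],s["grip_width"],s["wrist_force"])
```

```text
the job is handed in; nothing more can be done
None
the job is handed in; nothing more can be done
```

I put the dark sanding block upright in the tray, then swung the mirror by its peg and handed in still gripping it, at about 31 s of the 58 s allowed. I could not see the bench camera's own picture, so the dot being centred rests on measured angles, not on a direct view.

- **Mirror angle:** the robot's position puts the mirror at about 47.5°. The target was 47.4°, from the two cameras' measured direction to the dot. At a commanded 47.4°, just before the last small nudge, the peg in the images gave 47.8° by distance moved but 45.6° by direction. The robot's own chord read 46.6° by length and 49.4° by direction. I expect the dot within a few millimetres of the middle.
- **Holding:** the grip width was steady at 12.4–12.6 mm on the 13 mm peg. The push along the swing was about 2.3 N, close to the expected spring force. A sideways pull of about 5.6 N along the lever remained, and I left it.
- **A correction on the way:** swinging with the gripper's angle fixed twisted the peg with friction, so I turned the gripper to follow the swing and regripped, which cleared it. For that the grip was eased briefly, but the peg stayed between the fingers.
- **Surroundings:** the last pictures show the plate in its clip and the other objects where they lay. The largest wrist force I saw was about 10 N, and I saw no sign of contact with the glass, plate or holder.

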